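Set the grinder's work rest to the gauge mark

TASK

The work rest of the bench grinder stands too far from the stone: roll the knurled adjuster wheel beside it with a fingertip, top towards the stone, until the brass pointer stands on the red gauge mark, which leaves a 3 mm gap. Move the rest only with the wheel: do not take the wheel between the fingers, do not touch the rest itself or run it against the stone, and leave the tools and other things lying around as they are. Finish with the hand clear of everything.

Things in the scene. Friction and masses are not known exactly. Their poses are not given: they have to be found in the camera images.
- grinder: bench grinder, fixed. Origin: centre of its underside, on the bench. Its -x is its front (work rest, worker's side), +y runs along the axle (130 mm up) to the end with the pale stone (150 mm diameter, still) in a blue guard (y 117 to 158 mm, 218 mm high); the other end has a leather wheel and no rest.
- wheel_centre (a point): centre of the knurled steel adjuster wheel, at (-165, 215, 85) mm in the grinder's frame. It stands upright like a cartwheel: diameter 50, width 16 mm, axis level along the grinder's y, top rim 110 mm above the bench, free from above; the rest plate's edge is 42 mm inwards of its middle and 20 mm higher. It turns easily (about 1 N at the rim), stays where left, and does not shift.
- adjuster (a joint): rotation of the adjuster wheel, rad, 0 to 6. A pinion of radius 5 mm drives the rest: gap = 0.005 m x this value. It falls, and the gap closes, as the wheel's top is rolled towards the stone (grinder's +x); 20 mm of roll at the rim moves the rest 4 mm.
- rest (a joint): gap in m between the work rest's front edge and the stone: 0 touching, 0.030 farthest. The pointer is on the middle of the red mark at 0.003.
- rest_edge (a point): middle of the front edge of the steel work rest plate, at its top face, 130 mm above the bench. The plate is 70 mm wide (grinder's y), 45 deep, 6 thick, and slides along the grinder's x on a dark bed in front of the stone.
- pointer_tip (a point): tip of the thin brass pointer of the rest, over the ivory scale on the bed, 98 mm above the bench, on the side of the adjuster wheel; it moves with the rest.
- gauge_mark (a point): middle of the red gauge mark on the ivory scale, fixed on the grinder: a red band 3 mm wide (along the grinder's x), 15 mm long. The black lines stand at gaps of 10, 15, 20, 25 and 30 mm. The pointer tip has this point's grinder x when the gap is 3 mm.
- gouge_wide: carving gouge lying flat, wooden handle, 250 mm long, 26 mm blade; origin: centre of its underside (the handle and blade lie along its x). To be left alone.
- gouge_narrow: carving gouge lying flat, wooden handle, 250 mm long, 14 mm blade; origin: centre of its underside (the handle and blade lie along its x). To be left alone.
- slipstone: grey-green slip stone, flat block 100 x 45 x 14 mm; origin: centre of its underside. To be left alone.
- pencil: flat red carpenter's pencil, 187 mm long, 14 mm wide, 7 mm thick; origin: centre of its underside. To be left alone.
- oil_bottle: upright amber bottle with black cap, diameter 52 mm, 125 mm tall; origin: centre of its underside. To be left alone.
- mallet: round pale wooden carver's mallet standing on its head, head diameter 100 mm, 246 mm tall, handle upwards; origin: centre of its underside. To be left alone.
- water_cup: white cup, diameter 76 mm, 75 mm tall; origin: centre of its underside. To be left alone.
- rosette: carved pale wooden rosette, disc of diameter 100 mm, 14 mm thick (19 mm with its petals); origin: centre of its underside. To be left alone.

How it is judged:
On the way:
1. a finger on the adjuster wheel brings the pointer onto the red mark (value of joint rest between 0.0015 and 0.0045 m and contact force between the fingers and adjuster above 0.2 N), for 0.05 s.
At the end, for the whole second after the job is handed in: The rest is still, and the pointer is on the 3 mm wide red mark: gap between 1.5 and 4.5 mm (value of joint rest between 0.0015 and 0.0045 m and velocity of joint rest between -0.001 and 0.001 m/s); the robot touches nothing.
It fails at once if the rest is run against the stone (gap under 0.3 mm) (value of joint rest below 0.0003 m).
It fails at once if the rest itself is touched (over 0.5 N) (contact force between rest and anything else above 0.5 N).
It fails at once if the wheel is taken between the fingers (grasp point inside the wheel's rim) (distance between the grasp point and wheel_centre below 0.027 m).
It fails at once if a tool or other thing lying around is lifted or moved by more than 20 mm (distance of any of gouge_wide, gouge_narrow, slipstone, pencil, oil_bottle, mallet, water_cup, rosette from where it was at the start of the episode above 0.02 m).
It also fails if it takes over 48 s, if anything falls off the work surface, if the arm or the gripper's body presses on something with over 40 N, if the wrist force passes 120 N, or if a joint passes its speed limit or range.

ROBOT

A 6-joint arm with a two-finger parallel gripper is mounted at the origin on the work surface. World frame = base frame: x ahead of the robot, y to its left, z up, the work surface at z = 0. Lengths are in m, angles in rad, forces in N, time in s.
With the tool pointing down it reaches from about 0.275 to 0.725 m from the base axis. Payload 15.9 kg.
Tool frame: the origin (TCP) lies at the very end of the fingers, on their centre line; the grasp point (between the pads) lies 19 mm behind it; z points along the fingers, y is the direction in which the jaws open and shut (so a half turn about z gives the same grasp; the last joint's range is limited). The gripper opens to 85 mm and grips with 20 to 120 N. Pads are 22 mm wide; open, the fingers measure 114 mm over their backs; the gripper's body (76 mm by 85 mm) begins 54 mm behind the grasp point. The pads swing forward as they close: fully open they stand 13 mm farther back than shut.
Start: joints at [-1.257, 0.213, -0.034, 1.323, 0, 1.571], TCP at [0.154, -0.476, 0.231] pointing down, gripper open.
Joint ranges: [-2.98, 2.98], [-0.74, 1.72], [-1.14, 1.35], [-2.1, 2.04], [-1.57, 1.44], [-3.14, 3.14]. Speed limits (rad/s): [1.89, 1.89, 2.39, 2.57, 3.14, 3.14].

INTERFACE

Orientations are given as a unit quaternion [w, x, y, z].
In Python, from bench import arm, eyes gives the robot as it stands.
- The arm moves only by the tool carry_out, never from a script. Its argument "series" is one flat list of numbers, 6 for each row, row after row: the shift along the tool's x, y, z in m, then the turn, a rotation vector about the tool's x, y, z in degrees. In form: [dx, dy, dz, ax, ay, az, dx, dy, dz, ax, ay, az, ...]. A call has 1 to 5 rows; each row is the pose to reach, as a shift and turn from the pose commanded when the call began, along the tool's axes at that moment; what a row does not reach only later rows make up. A row lasts 1/12 s, in which the tool goes at most 41.7 mm and 7.16 degrees, less where a joint would pass 70% of its speed; a pose out of reach is approached as far as the arm can. A call with a gripper value outside its range is refused whole. "claw" is the finger opening in m, from 0 to 0.0854, set as the call begins (left out, the last holds). The fingers move at their own pace and stop on an object; "newtons" is the grip in N (left out, the last holds). Time passes only in rows, so rows that repeat a pose let the fingers close. It gives the time, the measured TCP pose, the force and the opening at its end, in the units of the state.
- arm.sense(): the state, without advancing time (a new reading comes with each control period).
- eyes.grab_frame(name): name is "scene" or "top" or "wrist"; returns the picture (400x640x3 uint8, red, green, blue); there is no depth.
- eyes.camera_params(name): a dict with "fx", "fy", "cx", "cy" (pixels), "world_to_cam" (4x4, takes a point from world to camera coordinates). Camera axes: x right, y down, z forward; pixel columns grow to the right and rows downward; lengths in m; the calibration is good to about 2 mm. A picture is of the moment at which its call begins: read the wrist's pose just before it. camera_params takes no time and is no camera call; for the wrist camera it gives the pose at the moment of the call.
- arm.job_done(): hands the job in, once; it reports no verdict.
The state is a dict: "clock": time; "q": joint angles; "qd": joint speeds; "tau": joint torques, N m; "eef_pos": TCP position; "tcp_rot": TCP orientation; "force": force on the tool from outside, world axes, zero at the start; "ft_torque": the same for the moment, N m; "width": opening from 0.0 (shut) to 1.0 (fully open).
Only numpy, scipy, OpenCV 4.12 (cv2) and the standard library are available. Lean on these libraries where they do the work, as an engineer would, in place of code of your own. Each camera call takes 0.05 s, during which the arm holds its last target.

## Working session

There is one attempt and no reset: what is moved stays moved. The work goes in short steps, Python scripts to look and compute and a tool call to move; the robot and the scene stay as the last step left them, time stands still between calls to the robot, and variables do not carry over. Pictures are saved under pics/ and viewed, and the job is handed in when it is done.

Besides the shell and the picture viewer there is one more tool, called after "Emit:" by a JSON object that holds its "method" and its "body", one argument or row to a line. carry_out: Moves the arm, as the interface text tells. Its arguments: {"type":"object","properties":{"series":{"type":"array"},"claw":{"type":"number"},"newtons":{"type":"number"}},"required":["series"]}

```bash
mkdir -p pics; ls; python3 - <<'E'
from bench import arm, eyes
import cv2
s=arm.sense(); print({k:s[k] for k in('clock','eef_pos','tcp_rot','width','force')})
for n in('scene','top'):
    cv2.imwrite(f'pics/{n}0.png',eyes.grab_frame(n)[:,:,::-1])
    p=eyes.camera_params(n);print(n,p)
E
```

```text
pics
{'clock': 0.0, 'eef_pos': array([ 0.15423055, -0.47528396,  0.23082474]), 'tcp_rot': array([-5.30992390e-04,  9.87717719e-01,  1.56247936e-01, -8.99081901e-05]), 'width': 1.0001549173000566, 'force': array([ 0.40604817,  0.08801798, -0.12781101])}
scene {'fx': 469.80224538767703, 'fy': 469.80224538767703, 'cx': 318.0799975693753, 'cy': 198.68347001380917, 'world_to_cam': array([[-0.58615449,  0.81008237,  0.01376481,  0.38440921],
       [ 0.49111157,  0.36876535, -0.78919044, -0.13252493],
       [-0.64438524, -0.45582746, -0.61399429,  1.79039601],
       [ 0.        ,  0.        ,  0.        ,  1.        ]])}
top {'fx': 457.71000878005833, 'fy': 457.71000878005833, 'cx': 320.0405137102488, 'cy': 199.0281650968416, 'world_to_cam': array([[ 0.00155143, -0.99990215,  0.01390233, -0.1040247 ],
       [-0.99374802, -0.00309358, -0.11160334,  0.54362732],
       [ 0.11163543, -0.01364227, -0.99365558,  1.32263953],
       [ 0.        ,  0.        ,  0.        ,  1.        ]])}
```

View pics/scene0.png

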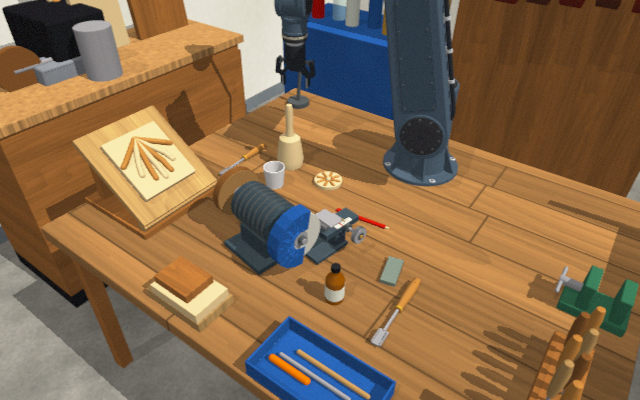

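View pics/top0.png

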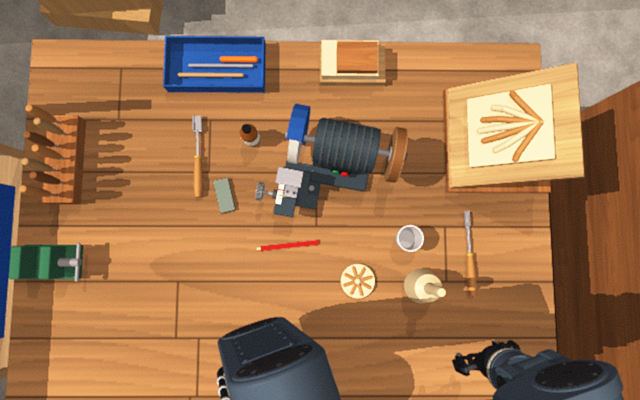

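The scene view shows the grinder mid-bench, with the adjuster wheel at about (358,234). In the top view the wheel is at about (261,190) and the scale and rest plate at about (288,185). I'll zoom in on both.

```bash
cat > h.py <<'E'
import numpy as np, cv2
from bench import arm, eyes
def ray(n,u,v,P=None):
    P=P or eyes.camera_params(n);W=P['world_to_cam'];R=W[:3,:3];t=W[:3,3]
    d=R.T@np.array([(u-P['cx'])/P['fx'],(v-P['cy'])/P['fy'],1]);return -R.T@t,d
def onz(n,u,v,z,P=None):
    o,d=ray(n,u,v,P);return o+d*(z-o[2])/d[2]
def proj(n,p,P=None):
    P=P or eyes.camera_params(n);c=P['world_to_cam']@np.r_[p,1];return np.array([P['fx']*c[0]/c[2]+P['cx'],P['fy']*c[1]/c[2]+P['cy']])
def tri(obs):
    A=np.zeros((3,3));b=np.zeros(3)
    for o,d in obs:
        d=d/np.linalg.norm(d);M=np.eye(3)-np.outer(d,d);A+=M;b+=M@o
    return np.linalg.solve(A,b)
E
python3 - <<'E'
import cv2,numpy as np
a=cv2.imread('pics/top0.png')[90:230,235:415]; b=cv2.imread('pics/scene0.png')[170:280,210:390]
cv2.imwrite('pics/topz.png',cv2.resize(a,None,fx=4.4,fy=4.2,interpolation=cv2.INTER_CUBIC) if 0 else cv2.resize(a,None,fx=4,fy=4,interpolation=cv2.INTER_CUBIC))
cv2.imwrite('pics/scz.png',cv2.resize(b,None,fx=4,fy=4,interpolation=cv2.INTER_CUBIC))
E
```

```text
(no output)
```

View pics/topz.png

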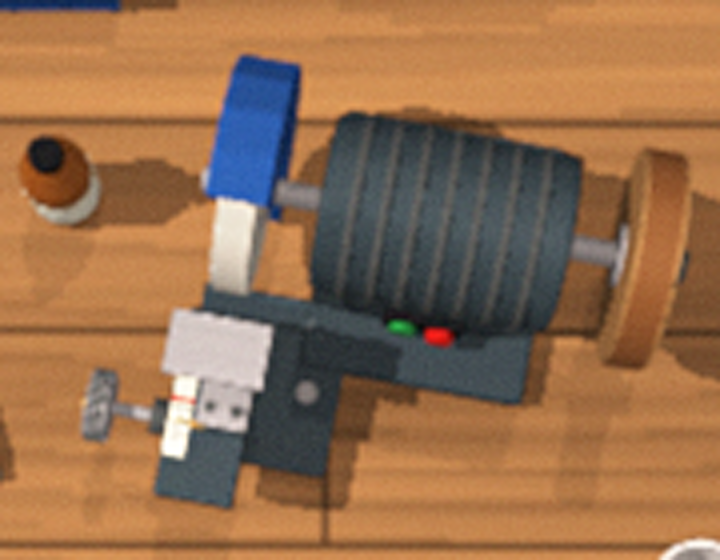

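View pics/scz.png

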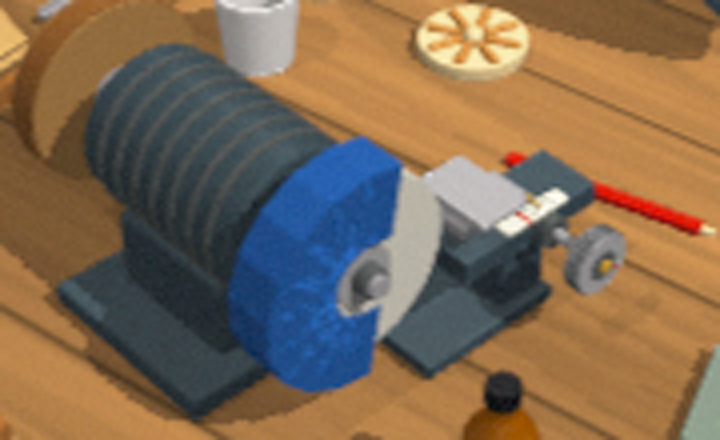

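```bash
python3 - <<'E'
from h import *
Z=lambda x,y:(235+(x+.5)/4-.5,90+(y+.5)/4-.5)
S=lambda x,y:(210+(x+.5)/4-.5,170+(y+.5)/4-.5)
f=lambda a:np.round(a,4)
c=[onz('top',*Z(*p),.130) for p in((175,308),(272,325),(263,390),(163,372))]
for p in c:print('plate',f(p))
print('sizes',f([np.linalg.norm(c[i]-c[i-1]) for i in range(4)]))
print('front edge yaw',np.degrees(np.arctan2(*(c[0]-c[1])[[1,0]]))-90, np.degrees(np.arctan2(*(c[3]-c[2])[[1,0]]))-90)
w=onz('top',*Z(100,404),.097);print('wheel top view',f(w))
t=tri([ray('top',*Z(100,404)),ray('scene',*S(596,258))]);print('wheel tri',f(t))
print('gauge',f(onz('top',*Z(183,399),.098)),'ptr',f(onz('top',*Z(197,423),.098)))
print('stone front',f(onz('top',*Z(233,292),.13)))
# yaw by wheel + mallet, etc
print('guard end nut',f(onz('top',*Z(207,182),.13)),'leather axle end',f(onz('top',*Z(686,268),.13)))
print('mallet top',f(onz('top',440,292,.246)))
# predicted plate front edge etc from hypothesised yaw
for yaw in(-8,-9,-10):
    a=np.radians(yaw);R=np.array([[np.cos(a),-np.sin(a)],[np.sin(a),np.cos(a)]])
    o=t[:2]-R@[-.165,.215];print(yaw,'origin',f(o),'axle end150',f(proj('top',np.r_[o+R@[0,.1375],.13])), 'plate in g',[f(R.T@(q[:2]-o)) for q in c])
E
```

```text
plate [0.6224 0.0137 0.13  ]
plate [ 0.6107 -0.0532  0.13  ]
plate [ 0.5655 -0.0473  0.13  ]
plate [0.5777 0.0214 0.13  ]
sizes [0.0453 0.0679 0.0456 0.0698]
front edge yaw -9.84275483027777 -10.096621524820932
wheel top view [0.5597 0.0682 0.097 ]
wheel tri [0.5605 0.0709 0.0855]
gauge [0.5633 0.0098 0.098 ] ptr [ 5.464e-01 -2.000e-04  9.800e-02]
stone front [ 0.6337 -0.0262  0.13  ]
guard end nut [ 0.7113 -0.0075  0.13  ] leather axle end [ 0.652  -0.3403  0.13  ]
mallet top [ 0.2925 -0.3927  0.246 ]
-8 origin [ 0.6939 -0.165 ] axle end150 [294.0608 134.5473] plate in g [array([-0.0957,  0.167 ]), array([-0.0979,  0.0991]), array([-0.1436,  0.0986]), array([-0.141 ,  0.1684])]
-9 origin [ 0.6898 -0.1673] axle end150 [295.0084 135.172 ] plate in g [array([-0.0949,  0.1682]), array([-0.0959,  0.1003]), array([-0.1415,  0.099 ]), array([-0.1402,  0.1688])]
-10 origin [ 0.6856 -0.1695] axle end150 [295.9449 135.813 ] plate in g [array([-0.0941,  0.1694]), array([-0.0939,  0.1015]), array([-0.1395,  0.0995]), array([-0.1394,  0.1693])]
```

```bash
cat >> h.py <<'E'
from scipy.spatial.transform import Rotation as Ro
def pose():
    s=arm.sense();q=s['tcp_rot'];return s['eef_pos'],Ro.from_quat([q[1],q[2],q[3],q[0]]),s
def Rdes(yaw,tilt=0): # tool x at yaw, pointing down; tilt deg about grinder x
    return Ro.from_euler('z',yaw,degrees=True)*Ro.from_euler('x',180+tilt,degrees=True)
def need(p,R=None):
    e,r,s=pose();d=r.inv().apply(np.array(p)-e);a=(r.inv()*R).as_rotvec(degrees=True) if R is not None else 0
    print('shift mm',np.round(d*1e3,1),'turn',np.round(a,2),'t',round(s['clock'],2),'F',np.round(s['force'],1))
E
python3 - <<'E'
from h import *
e,r,s=pose();print(r.as_matrix().round(3))
need([0.154,-0.476,.38]); need([.49,.08,.32],Rdes(-10))
E
```

```text
[[ 0.951  0.309 -0.   ]
 [ 0.309 -0.951  0.001]
 [-0.    -0.001 -1.   ]]
shift mm [  -0.4    0.5 -149.1] turn 0 t 0.1 F [-0.5 -0.4 -0.2]
shift mm [ 490.8 -424.6  -88.7] turn [-6.000e-02  2.000e-02  2.798e+01] t 0.1 F [-0.5 -0.4 -0.2]
```

Emit:
{"method": "carry_out", "body": {
  "series": [0, 0, -0.04, 0, 0, 7, 0, 0, -0.08, 0, 0, 14, 0, 0, -0.12, 0, 0, 21, 0, 0, -0.15, 0, 0, 28, 0, 0, -0.15, 0, 0, 28],
  "claw": 0,
  "newtons": 40
}}

```text
clock: 0.52
eef_pos: [0.1546, -0.4766, 0.3867]
tcp_rot: [0.003, 0.996, -0.092, 0.001]
force: [-0.4, -1.1, -0.7]
width: 0.3
```

```bash
python3 - <<'E'
from h import *
need([.49,.08,.36],Rdes(-10));print(pose()[0],pose()[2]['width'])
E
```

```text
shift mm [ 228.2 -608.5   23.6] turn [ 0.36 -0.19 -0.51] t 0.52 F [-0.4 -1.1 -0.7]
[ 0.15464071 -0.47655418  0.3866714 ] 0.30037568310785273
```

Emit:
{"method": "carry_out", "body": {
  "series": [0.014, -0.038, 0, 0, 0, 0, 0.028, -0.076, 0, 0, 0, 0, 0.042, -0.114, 0, 0, 0, 0, 0.056, -0.152, 0, 0, 0, 0, 0.07, -0.19, 0, 0, 0, 0]
}}

```text
clock: 0.93
eef_pos: [0.2566, -0.2989, 0.381]
tcp_rot: [-0.0, 0.996, -0.088, -0.0]
force: [1.2, 0.5, 0.3]
width: -0.002
```

Emit:
{"method": "carry_out", "body": {
  "series": [0.014, -0.038, 0, 0, 0, 0, 0.028, -0.076, 0, 0, 0, 0, 0.042, -0.114, 0, 0, 0, 0, 0.056, -0.152, 0, 0, 0, 0, 0.07, -0.19, 0, 0, 0, 0]
}}

```text
clock: 1.35
eef_pos: [0.3586, -0.1237, 0.3812]
tcp_rot: [0.0, 0.996, -0.087, 0.0]
force: [0.1, -0.8, 0.3]
width: -0.001
```

Emit:
{"method": "carry_out", "body": {
  "series": [0.014, -0.038, 0, 0, 0, 0, 0.028, -0.076, 0.005, 0, 0, 0, 0.042, -0.114, 0.01, 0, 0, 0, 0.056, -0.152, 0.015, 0, 0, 0, 0.07, -0.19, 0.02, 0, 0, 0]
}}

```text
clock: 1.77
eef_pos: [0.434, -0.0462, 0.3652]
tcp_rot: [-0.016, 0.998, -0.064, 0.0]
force: [0.0, -1.2, -0.1]
width: -0.004
```

```bash
python3 - <<'E'
from h import *
need([.50,.07,.30],Rdes(-10));print(pose()[0],pose()[2]['width'])
P=eyes.camera_params('wrist')
cv2.imwrite('pics/w1.png',eyes.grab_frame('wrist')[:,:,::-1])
W=P['world_to_cam'];print('cam',-W[:3,:3].T@W[:3,3],W[2,:3],proj('wrist',[.561,.069,.11],P))
E
```

```text
shift mm [  50.8 -121.6   69. ] turn [-1.8   0.13  2.67] t 1.77 F [ 0.  -1.2 -0.1]
[ 0.43397399 -0.0462042   0.36523709] -0.004347056891363962
cam [ 0.50697327 -0.06045369  0.50765397] [-0.28624929  0.0667232  -0.95582915] [218.27028051  65.83410071]
```

View pics/w1.png

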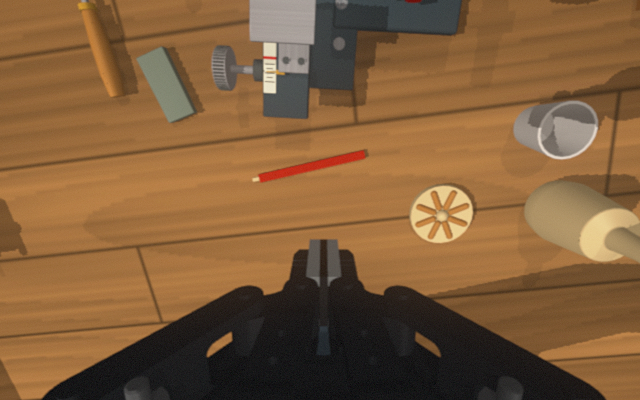

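The wheel is at about (222,67) in the wrist view and the scale at (270,67). The projection of my estimate agrees with both. I'll move closer for a finer look.

Emit:
{"method": "carry_out", "body": {
  "series": [0.01, -0.03, 0.016, 0, 0, 1, 0.02, -0.06, 0.032, 0, 0, 2, 0.03, -0.09, 0.048, -1, 0, 2.7, 0.04, -0.12, 0.065, -1.8, 0, 2.7, 0.04, -0.12, 0.065, -1.8, 0, 2.7]
}}

```text
clock: 2.23
eef_pos: [0.468, -0.047, 0.314]
tcp_rot: [-0.017, 0.998, -0.061, -0.001]
force: [0.1, 0.6, 0.5]
width: -0.002
```

```bash
python3 - <<'E'
from h import *
print(pose()[0])
P=eyes.camera_params('wrist')
im=eyes.grab_frame('wrist')[:,:,::-1];cv2.imwrite('pics/w2.png',im)
import pickle;pickle.dump(P,open('P2.pkl','wb'))
print(proj('wrist',[.561,.069,.11],P))
E
```

```text
[ 0.46803264 -0.04696522  0.31395226]
[208.59638102  94.57186475]
```

View pics/w2.png

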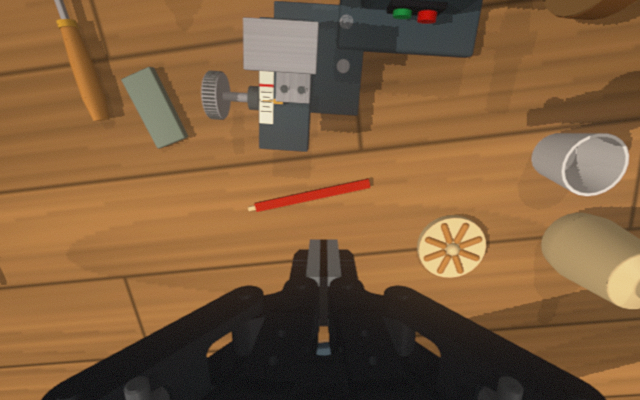

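The y shift was not followed, so I'm checking the joints.

```bash
python3 - <<'E'
from h import *
e,r,s=pose();print(np.round(s['q'],3),np.round(s['qd'],3),np.round(s['tau'],1),s['force'],e);print(r.as_matrix().round(3))
E
```

```text
[-0.122  0.157  0.103  1.521  0.034  3.141] [ 0.006 -0.011  0.016  0.037  0.017 -0.   ] [  0.6 -70.9  52.1   1.4   0.1   0. ] [-0.2305581   0.53768534 -2.31422057] [ 0.46812171 -0.04671617  0.31323521]
[[ 0.993 -0.121  0.   ]
 [-0.121 -0.992  0.034]
 [-0.004 -0.034 -0.999]]
```

Joint 6 is at its range limit. I'll use tool yaw +80° instead, so the jaws lie along the grinder's x and q6 is about 1.87.

```bash
python3 - <<'E'
from h import *
need([.56,.068,.25],Rdes(80));need([.56,.068,.30],Rdes(-7))
E
```

```text
shift mm [  77.6 -122.8   67.1] turn [ -1.74  -1.3  -86.95] t 2.28 F [-0.2  0.5 -2.3]
shift mm [  77.4 -124.5   17.2] turn [-1.95  0.23  0.04] t 2.28 F [-0.2  0.5 -2.3]
```

Emit:
{"method": "carry_out", "body": {
  "series": [0.015, -0.02, 0, 0, 0, -7, 0.03, -0.04, 0, 0, 0, -14, 0.045, -0.06, 0, 0, 0, -21, 0.06, -0.08, 0.005, 0, 0, -28, 0.078, -0.1, 0.01, 0, 0, -35]
}}

```text
clock: 2.7
eef_pos: [0.558, 0.0452, 0.3091]
tcp_rot: [-0.017, 0.969, 0.246, 0.006]
force: [-0.3, 0.4, 0.8]
width: -0.0
```

```bash
python3 - <<'E'
from h import *
print(pose()[0]);need([.56,.068,.25],Rdes(80))
E
```

```text
[0.55795533 0.0451614  0.30908043]
shift mm [ 11.5 -17.4  59.9] turn [ -1.06  -1.8  -51.56] t 2.7 F [-0.3  0.4  0.8]
```

Emit:
{"method": "carry_out", "body": {
  "series": [0.003, -0.004, 0.01, 0, 0, -7, 0.006, -0.008, 0.02, 0, 0, -14, 0.009, -0.012, 0.03, 0, 0, -21, 0.011, -0.017, 0.04, 0, 0, -28, 0.0115, -0.0174, 0.05, 0, 0, -35]
}}

```text
clock: 3.12
eef_pos: [0.5594, 0.0675, 0.259]
tcp_rot: [-0.014, 0.85, 0.526, 0.01]
force: [0.1, 0.1, -0.4]
width: -0.003
```

```bash
python3 - <<'E'
from h import *
print(pose()[0]);need([.56,.068,.23],Rdes(80))
E
```

```text
[0.55935421 0.06746324 0.25904074]
shift mm [-0.2  0.7 29. ] turn [ -0.51  -1.97 -16.53] t 3.12 F [ 0.1  0.1 -0.4]
```

Emit:
{"method": "carry_out", "body": {
  "series": [0, 0, 0.01, 0, -1, -6, 0, 0, 0.02, -0.5, -2, -12, 0, 0.0007, 0.03, -0.5, -2, -16.5, 0, 0.0007, 0.03, -0.5, -2, -16.5]
}}

```text
clock: 3.45
eef_pos: [0.5594, 0.0676, 0.2278]
tcp_rot: [-0.001, 0.767, 0.642, -0.001]
force: [0.1, -0.7, -0.0]
width: -0.002
```

```bash
python3 - <<'E'
from h import *
import pickle
print(pose()[0]);need([.56,.068,.23],Rdes(80))
P=eyes.camera_params('wrist')
im=eyes.grab_frame('wrist')[:,:,::-1];cv2.imwrite('pics/w3.png',im)
pickle.dump(P,open('P3.pkl','wb'))
print(proj('wrist',[.561,.069,.11],P),(-P['world_to_cam'][:3,:3].T@P['world_to_cam'][:3,3]))
im=cv2.imread('pics/w2.png');cv2.imwrite('pics/w2z.png',cv2.resize(im[10:160,190:330],None,fx=4,fy=4,interpolation=cv2.INTER_CUBIC))
E
```

```text
[0.55938312 0.06764655 0.22777757]
shift mm [ 0.5  0.5 -2.2] turn [-0.15  0.08 -0.16] t 3.45 F [ 0.1 -0.7 -0. ]
[325.28045116 188.21180839] [0.5726256  0.14055316 0.37028691]
```

View pics/w3.png

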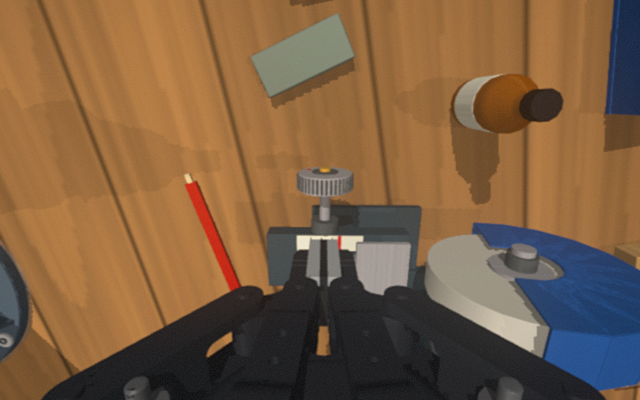

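View pics/w2z.png

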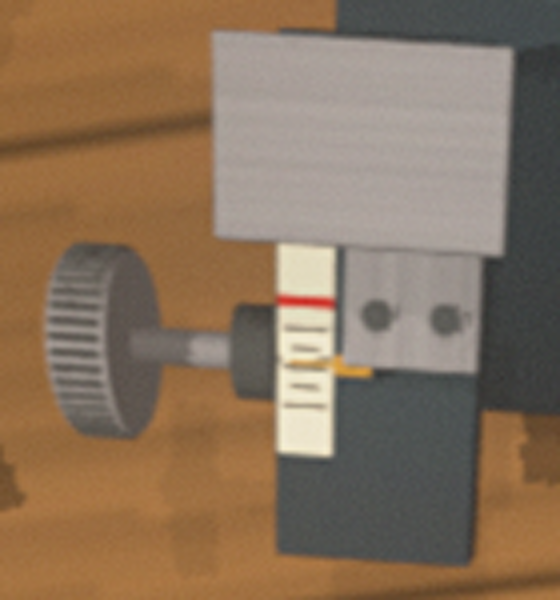

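```bash
python3 - <<'E'
from h import *
import pickle
P3=pickle.load(open('P3.pkl','rb'));P2=pickle.load(open('P2.pkl','rb'))
im=cv2.imread('pics/w3.png');cv2.imwrite('pics/w3z.png',cv2.resize(im[155:305,260:420],None,fx=4,fy=4,interpolation=cv2.INTER_CUBIC))
S=lambda x,y:(210+(x+.5)/4-.5,170+(y+.5)/4-.5)
V=lambda x,y:(190+(x+.5)/4-.5,10+(y+.5)/4-.5)
h=tri([ray('wrist',325,169,P3),ray('scene',*S(606,266))]);print('hub',h.round(4))
# wheel tread ends in w2 (outer rim left edge mid) on z
print('w2 tread mid z~.105',onz('wrist',*V(75,340),.105,P2).round(4))
t=tri([ray('wrist',325,183,P3),ray('wrist',*V(75,340),P2)]);print('tread tri',t.round(4))
E
```

```text
hub [0.5625 0.0812 0.0853]
w2 tread mid z~.105 [0.5613 0.0711 0.105 ]
tread tri [0.5613 0.0718 0.1033]
```

View pics/w3z.png

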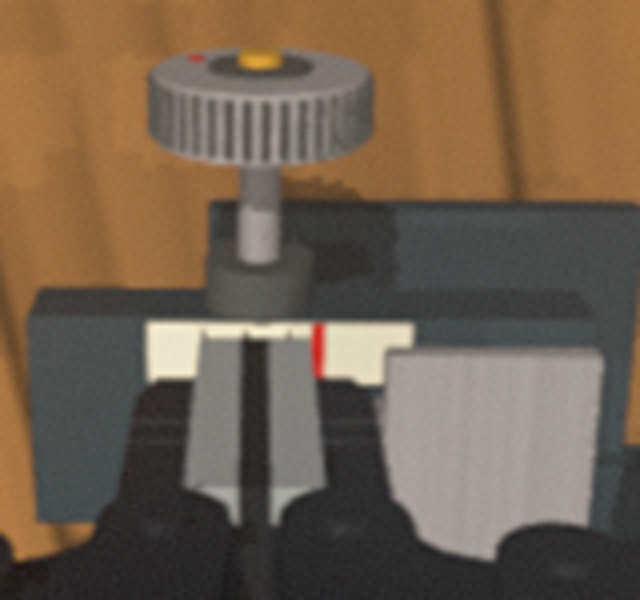

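Wheel centre is at about (0.561, 0.070, 0.085). The hub triangulates to z 0.0853, and the tread rays agree. The pointer stands near gap 19–20 mm, so about 82 mm of rim roll is needed. In the tool frame, +y is now the rolling direction.

```bash
python3 - <<'E'
from h import *
g=np.array([.985,-.174,0]);c=np.array([.561,.070,0])
need(c-g*.010+[0,0,.120],Rdes(80))
E
```

```text
shift mm [  2.6  -8.9 108.9] turn [-0.11  0.05 -0.46] t 3.5 F [-0.4 -0.3 -0.5]
```

Emit:
{"method": "carry_out", "body": {
  "series": [0.0026, -0.009, 0.03, 0, 0, 0, 0.0026, -0.009, 0.06, 0, 0, 0, 0.0026, -0.009, 0.085, 0, 0, 0, 0.0026, -0.009, 0.1, 0, 0, 0, 0.0026, -0.009, 0.1, 0, 0, 0]
}}

```text
clock: 3.92
eef_pos: [0.5502, 0.0716, 0.127]
tcp_rot: [-0.001, 0.769, 0.639, -0.002]
force: [-0.3, 0.9, -0.7]
width: -0.003
```

```bash
cat > st.py <<'E'
from h import *
g=np.array([.985,-.174,0]);c=np.array([.561,.070,0])
def st():
    e,r,s=pose();d=(e-c)
    print('t',round(s['clock'],2),'along',round(1e3*d@g,1),'lat',round(1e3*(d@[.174,.985,0]),1),'z',round(1e3*e[2],1),'F',s['force'].round(1),'turn',(r.inv()*Rdes(80)).as_rotvec(degrees=True).round(1))
E
python3 - <<'E'
from st import *
st()
cv2.imwrite('pics/w4.png',eyes.grab_frame('wrist')[:,:,::-1][130:330,200:440].repeat(3,0).repeat(3,1))
E
```

```text
t 3.92 along -10.9 lat -0.3 z 127.0 F [-0.3  0.9 -0.7] turn [-0.3  0.1 -0.6]
```

View pics/w4.png

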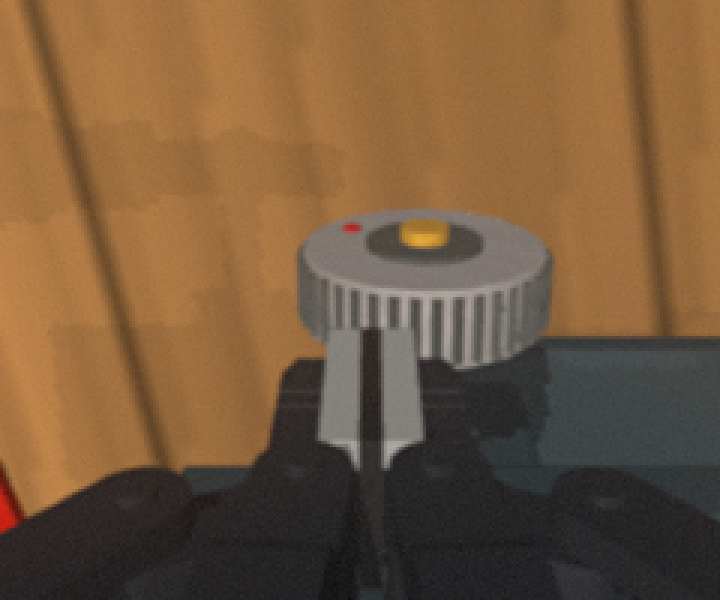

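The fingertip is just above the wheel, slightly to its worker side. A red dot on the wheel's face shows its angle. I'll descend gently.

Emit:
{"method": "carry_out", "body": {
  "series": [0, 0, 0.008, 0, 0, 0, 0, 0, 0.013, 0, 0, 0, 0, 0, 0.014, 0, 0, 0, 0, 0, 0.014, 0, 0, 0]
}}

```text
clock: 4.3
eef_pos: [0.5517, 0.0721, 0.1153]
tcp_rot: [-0.0, 0.768, 0.64, -0.0]
force: [0.4, -0.9, 0.7]
width: 0.003
```

Emit:
{"method": "carry_out", "body": {
  "series": [0, 0, 0.001, 0, 0, 0, 0, 0, 0.002, 0, 0, 0]
}}

```text
clock: 4.47
eef_pos: [0.5519, 0.0721, 0.1135]
tcp_rot: [-0.0, 0.768, 0.64, -0.0]
force: [0.5, -0.1, 0.1]
width: -0.0
```

Emit:
{"method": "carry_out", "body": {
  "series": [0, 0, 0.001, 0, 0, 0, 0, 0, 0.001, 0, 0, 0]
}}

```text
clock: 4.63
eef_pos: [0.5515, 0.0721, 0.112]
tcp_rot: [-0.0, 0.768, 0.64, -0.0]
force: [0.1, 0.2, 0.6]
width: 0.003
```

Emit:
{"method": "carry_out", "body": {
  "series": [0, 0, 0.001, 0, 0, 0, 0, 0, 0.001, 0, 0, 0]
}}

```text
clock: 4.8
eef_pos: [0.5515, 0.0721, 0.111]
tcp_rot: [-0.0, 0.768, 0.64, -0.001]
force: [0.4, -0.4, -1.0]
width: -0.004
```

Emit:
{"method": "carry_out", "body": {
  "series": [0, 0, 0.001, 0, 0, 0, 0, 0, 0.001, 0, 0, 0]
}}

```text
clock: 4.97
eef_pos: [0.5515, 0.0721, 0.1099]
tcp_rot: [-0.0, 0.768, 0.64, -0.001]
force: [0.2, -0.8, -0.3]
width: -0.004
```

Emit:
{"method": "carry_out", "body": {
  "series": [0, 0, 0.001, 0, 0, 0, 0, 0, 0.001, 0, 0, 0]
}}

```text
clock: 5.13
eef_pos: [0.5519, 0.0721, 0.1096]
tcp_rot: [0.0, 0.768, 0.64, -0.0]
force: [-1.9, -1.0, 8.3]
width: -0.0
```

Contact at z 109.6 mm with 8 N normal force. Rolling the first stroke.

Emit:
{"method": "carry_out", "body": {
  "series": [0, 0.004, 0, 0, 0, 0, 0, 0.008, 0, 0, 0, 0, 0, 0.012, 0, 0, 0, 0, 0, 0.016, 0, 0, 0, 0, 0, 0.016, 0, 0, 0, 0]
}}

```text
clock: 5.55
eef_pos: [0.5685, 0.069, 0.1097]
tcp_rot: [0.0, 0.768, 0.64, 0.0]
force: [1.7, -1.4, 8.1]
width: 0.0
```

```bash
python3 - <<'E'
from st import *
st()
cv2.imwrite('pics/w5.png',eyes.grab_frame('wrist')[:,:,::-1][130:330,200:440].repeat(3,0).repeat(3,1))
E
```

```text
t 5.55 along 7.5 lat 0.4 z 109.7 F [ 1.7 -1.4  8.1] turn [ 0.1  0.  -0.4]
```

View pics/w5.png

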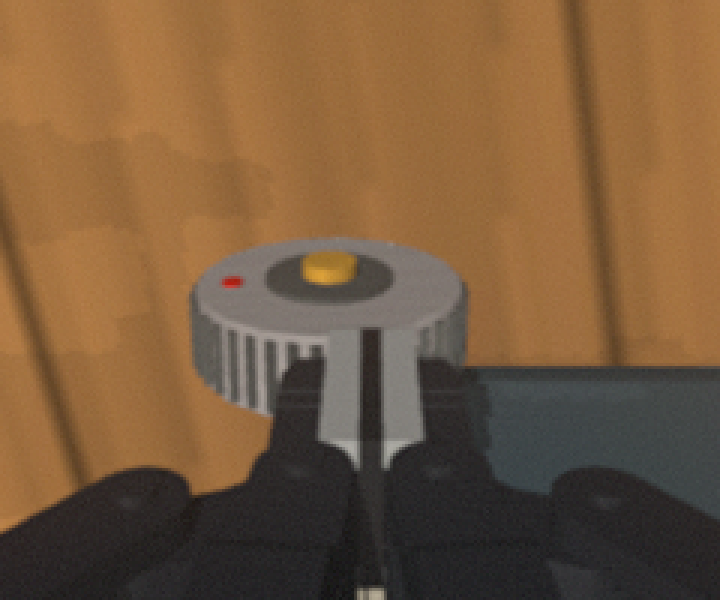

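The red dot turned about 40°, which matches roll without slip. Lift, return and roll again.

Emit:
{"method": "carry_out", "body": {
  "series": [0, 0, -0.008, 0, 0, 0, 0, -0.01, -0.008, 0, 0, 0, 0, -0.02, -0.007, 0, 0, 0, 0, -0.02, -0.003, 0, 0, 0, 0, -0.02, 0, 0, 0, 0]
}}

```text
clock: 6.02
eef_pos: [0.5476, 0.0729, 0.1092]
tcp_rot: [-0.0, 0.768, 0.64, -0.0]
force: [-0.1, 0.3, -0.2]
width: -0.001
```

Emit:
{"method": "carry_out", "body": {
  "series": [0, 0, 0, 0, 0, 0, 0, 0.005, 0, 0, 0, 0, 0, 0.01, 0, 0, 0, 0, 0, 0.015, 0, 0, 0, 0, 0, 0.02, 0, 0, 0, 0]
}}

```text
clock: 6.43
eef_pos: [0.5686, 0.069, 0.1098]
tcp_rot: [0.0, 0.768, 0.64, 0.0]
force: [-0.2, -0.9, 5.6]
width: 0.001
```

```bash
python3 - <<'E'
from st import *
st()
cv2.imwrite('pics/w6.png',eyes.grab_frame('wrist')[:,:,::-1][130:330,200:440].repeat(3,0).repeat(3,1))
E
```

```text
t 6.43 along 7.7 lat 0.4 z 109.8 F [-0.2 -0.9  5.6] turn [ 0.   0.  -0.4]
```

View pics/w6.png

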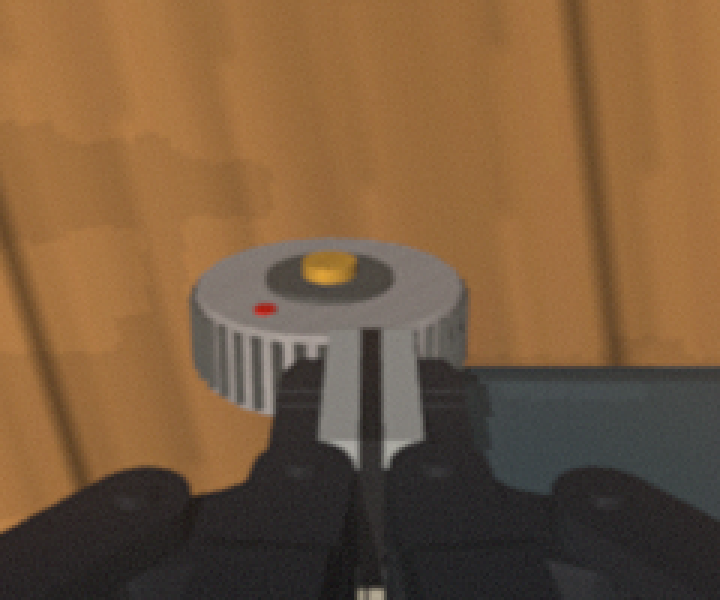

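Turned to about 78° in total, or about 34 mm. Two more strokes, then I'll check the pointer.

Emit:
{"method": "carry_out", "body": {
  "series": [0, 0, -0.008, 0, 0, 0, 0, -0.01, -0.008, 0, 0, 0, 0, -0.02, -0.007, 0, 0, 0, 0, -0.02, -0.003, 0, 0, 0, 0, -0.02, 0, 0, 0, 0]
}}

```text
clock: 6.9
eef_pos: [0.5478, 0.0728, 0.1092]
tcp_rot: [-0.0, 0.768, 0.64, -0.0]
force: [0.6, 0.2, -0.7]
width: 0.003
```

Emit:
{"method": "carry_out", "body": {
  "series": [0, 0, 0, 0, 0, 0, 0, 0.005, 0, 0, 0, 0, 0, 0.01, 0, 0, 0, 0, 0, 0.015, 0, 0, 0, 0, 0, 0.02, 0, 0, 0, 0]
}}

```text
clock: 7.32
eef_pos: [0.5687, 0.069, 0.1098]
tcp_rot: [0.0, 0.768, 0.64, 0.0]
force: [-1.1, -0.6, 6.7]
width: -0.002
```

Emit:
{"method": "carry_out", "body": {
  "series": [0, 0, -0.03, 0, 0, 0, 0, 0, -0.06, 0, 0, 0, 0, -0.02, -0.09, 0, 0, 0, 0, -0.02, -0.09, 0, 0, 0]
}}

```text
clock: 7.65
eef_pos: [0.5486, 0.0733, 0.2045]
tcp_rot: [0.001, 0.768, 0.64, 0.002]
force: [-0.8, 0.1, 0.9]
width: -0.001
```

```bash
python3 - <<'E'
from st import *
st()
im=eyes.grab_frame('wrist')[:,:,::-1]
cv2.imwrite('pics/w7.png',cv2.resize(im[130:330,200:440],None,fx=3,fy=3,interpolation=cv2.INTER_CUBIC))
im=eyes.grab_frame('scene')[:,:,::-1]
cv2.imwrite('pics/s7.png',cv2.resize(im[190:260,300:380],None,fx=8,fy=8,interpolation=cv2.INTER_CUBIC))
E
```

```text
t 7.65 along -12.7 lat 1.1 z 204.5 F [-0.8  0.1  0.9] turn [ 0.3 -0.1 -0.4]
```

View pics/w7.png

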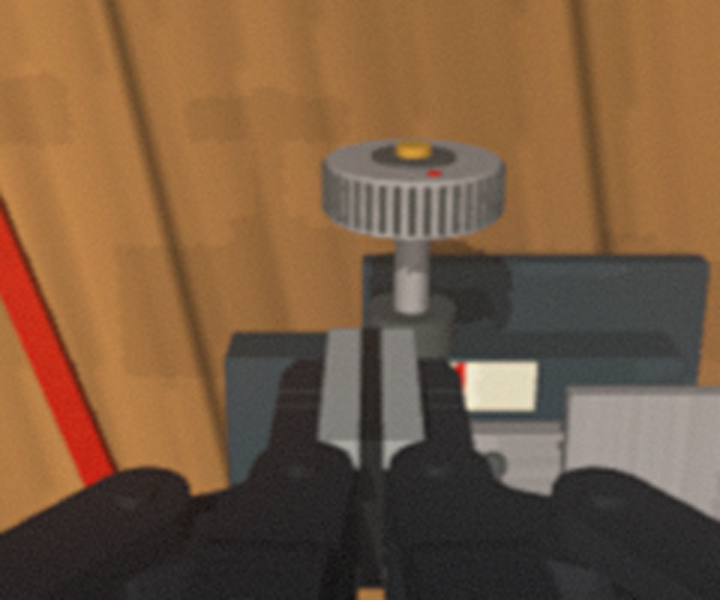

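View pics/s7.png

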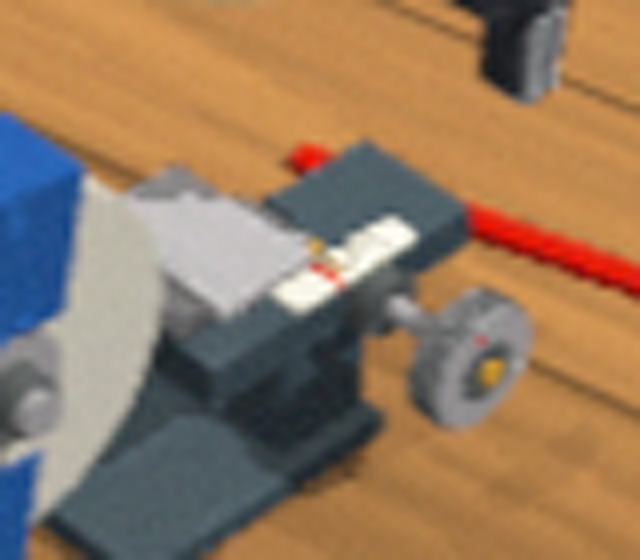

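```bash
python3 - <<'E'
from st import *
S=lambda x,y:(300+(x+.5)/8-.5,190+(y+.5)/8-.5)
G=lambda x,y:1e3*(onz('scene',*S(x,y),.098)-c)
for n,p in dict(m0=(312,267),m1=(338,283),mmid=(326,273),p0=(316,246),p1=(335,268),s0=(300,310),s1=(275,290),e1=(418,238),e0=(390,217)).items():
    d=G(*p);print(n,'gx %.1f gy %.1f'%(d@g,d@[.174,.985,0]))
im=eyes.grab_frame('top')[:,:,::-1]
cv2.imwrite('pics/t7.png',cv2.resize(im[150:220,245:325],None,fx=8,fy=8,interpolation=cv2.INTER_CUBIC))
E
```

```text
m0 gx 15.7 gy -61.7
m1 gx 15.2 gy -49.2
mmid gx 14.4 gy -56.0
p0 gx 6.2 gy -68.9
p1 gx 10.0 gy -55.6
s0 gx 35.8 gy -48.4
s1 gx 34.5 gy -62.1
e1 gx -24.3 gy -46.4
e0 gx -25.6 gy -61.6
```

View pics/t7.png

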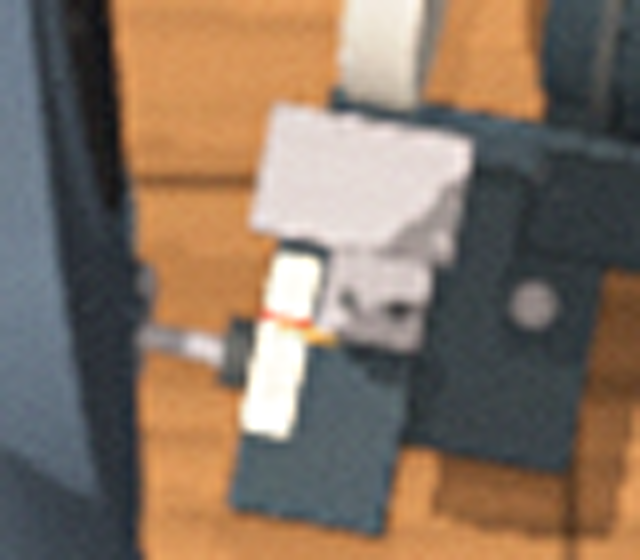

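The pointer is roughly 5–6 mm short of the mark. I'll step the hand sideways for a precise wrist view of the scale.

Emit:
{"method": "carry_out", "body": {
  "series": [0, -0.03, 0, 0, 0, 0, 0, -0.055, 0, 0, 0, 0, 0, -0.055, 0, 0, 0, 0, 0, -0.055, 0, 0, 0, 0]
}}

```text
clock: 8.13
eef_pos: [0.4928, 0.0827, 0.1982]
tcp_rot: [-0.001, 0.768, 0.641, -0.001]
force: [-0.0, 0.7, -0.2]
width: 0.002
```

```bash
cat > look.py <<'E'
import sys,pickle
from st import *
st()
P=eyes.camera_params('wrist');im=eyes.grab_frame('wrist')[:,:,::-1]
n=sys.argv[1];cv2.imwrite(f'pics/{n}f.png',im);pickle.dump(P,open(f'{n}.pkl','wb'))
u,v=proj('wrist',c+g*.01-.052*np.array([.174,.985,0])+[0,0,.098],P).astype(int)
x0,y0=u-50,v-40;print('crop',x0,y0,'full px',u,v)
cv2.imwrite(f'pics/{n}.png',cv2.resize(im[max(y0,0):y0+80,max(x0,0):x0+100],None,fx=7,fy=7,interpolation=cv2.INTER_CUBIC))
E
python3 look.py w8
```

```text
t 8.13 along -69.4 lat 0.7 z 198.2 F [-0.   0.7 -0.2] turn [-0.1  0.1 -0.3]
crop 368 215 full px 418 255
```

View pics/w8.png

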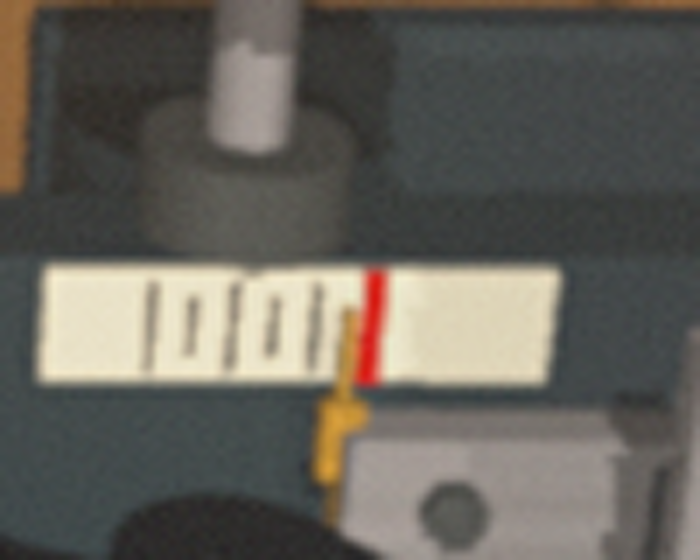

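A clear view: the pointer at x≈349 stands between the 10 mm line (315) and the red mark (371), at about 8.1 px/mm. That puts the gap at 5.7–6 mm, so about 14 mm of rim roll remains. The last stroke runs −7 to +7.

Emit:
{"method": "carry_out", "body": {
  "series": [0, 0.03, 0, 0, 0, 0, 0, 0.0624, 0.02, 0, 0, 0, 0, 0.0624, 0.05, 0, 0, 0, 0, 0.0624, 0.078, 0, 0, 0, 0, 0.0624, 0.08, 0, 0, 0]
}}

```text
clock: 8.6
eef_pos: [0.5531, 0.0707, 0.1133]
tcp_rot: [-0.002, 0.768, 0.64, -0.004]
force: [-1.7, -0.6, -1.6]
width: -0.002
```

```bash
python3 -c "
from st import *
st()"
```

```text
t 8.6 along -7.9 lat -0.7 z 113.3 F [-1.7 -0.6 -1.6] turn [-0.5  0.2 -0.4]
```

Emit:
{"method": "carry_out", "body": {
  "series": [0, 0, 0, 0, 0, 0, 0, 0, 0.001, 0, 0, 0]
}}

```text
clock: 8.77
eef_pos: [0.5556, 0.0715, 0.1192]
tcp_rot: [0.0, 0.768, 0.64, -0.0]
force: [-0.4, 0.5, 0.5]
width: -0.0
```

Emit:
{"method": "carry_out", "body": {
  "series": [0, 0, 0.001, 0, 0, 0, 0, 0, 0.002, 0, 0, 0]
}}

```text
clock: 8.93
eef_pos: [0.5558, 0.0717, 0.1176]
tcp_rot: [0.0, 0.768, 0.64, 0.001]
force: [-0.5, -0.5, -0.2]
width: 0.001
```

Settling overshoot is gone; z is 117.6 and contact is expected near 110.

Emit:
{"method": "carry_out", "body": {
  "series": [0, -0.001, 0.002, 0, 0, 0, 0, -0.001, 0.005, 0, 0, 0, 0, -0.001, 0.006, 0, 0, 0, 0, -0.001, 0.006, 0, 0, 0]
}}

```text
clock: 9.27
eef_pos: [0.5539, 0.0717, 0.1101]
tcp_rot: [-0.0, 0.768, 0.64, -0.0]
force: [0.5, 0.4, 0.4]
width: -0.003
```

Emit:
{"method": "carry_out", "body": {
  "series": [0, 0, 0.001, 0, 0, 0, 0, 0, 0.001, 0, 0, 0]
}}

```text
clock: 9.43
eef_pos: [0.5544, 0.0716, 0.1098]
tcp_rot: [0.0, 0.768, 0.64, 0.0]
force: [-1.5, -0.9, 8.4]
width: 0.002
```

Emit:
{"method": "carry_out", "body": {
  "series": [0, 0, 0.001, 0, 0, 0, 0, 0, 0.001, 0, 0, 0]
}}

```text
clock: 9.6
eef_pos: [0.5551, 0.0716, 0.1097]
tcp_rot: [0.001, 0.768, 0.64, 0.001]
force: [-2.1, -0.8, 18.3]
width: 0.001
```

```bash
python3 -c "
from st import *
st()"
```

```text
t 9.6 along -6.1 lat 0.5 z 109.7 F [-2.1 -0.8 18.3] turn [ 0.1  0.  -0.4]
```

Pressed in a little more than needed, so I back off 1 mm while rolling 13 mm and then hold on the mark.

Emit:
{"method": "carry_out", "body": {
  "series": [0, 0.003, -0.001, 0, 0, 0, 0, 0.006, -0.001, 0, 0, 0, 0, 0.009, -0.001, 0, 0, 0, 0, 0.013, -0.001, 0, 0, 0, 0, 0.013, -0.001, 0, 0, 0]
}}

```text
clock: 10.02
eef_pos: [0.5679, 0.0692, 0.1097]
tcp_rot: [0.0, 0.768, 0.64, 0.0]
force: [1.6, -0.6, 10.0]
width: 0.003
```

Emit:
{"method": "carry_out", "body": {
  "series": [0, 0, 0, 0, 0, 0, 0, 0, 0, 0, 0, 0]
}}

```text
clock: 10.18
eef_pos: [0.5677, 0.0692, 0.1098]
tcp_rot: [0.0, 0.768, 0.64, 0.0]
force: [1.3, -1.3, 9.2]
width: -0.001
```

Emit:
{"method": "carry_out", "body": {
  "series": [0, 0, -0.02, 0, 0, 0, 0, 0, -0.05, 0, 0, 0, 0, -0.03, -0.09, 0, 0, 0, 0, -0.07, -0.09, 0, 0, 0, 0, -0.075, -0.09, 0, 0, 0]
}}

```text
clock: 10.6
eef_pos: [0.4902, 0.0834, 0.2012]
tcp_rot: [-0.0, 0.768, 0.64, 0.0]
force: [-0.4, 0.7, 0.3]
width: 0.0
```

Emit:
{"method": "carry_out", "body": {
  "series": [0, 0, 0, 0, 0, 0, 0, 0, 0, 0, 0, 0]
}}

```text
clock: 10.77
eef_pos: [0.4931, 0.0829, 0.1992]
tcp_rot: [-0.0, 0.768, 0.64, -0.0]
force: [1.0, 0.2, -0.1]
width: -0.001
```

```bash
python3 look.py w9
```

```text
t 10.77 along -69.1 lat 0.9 z 199.2 F [ 1.   0.2 -0.1] turn [-0.   0.  -0.3]
crop 367 215 full px 417 255
```

View pics/w9.png

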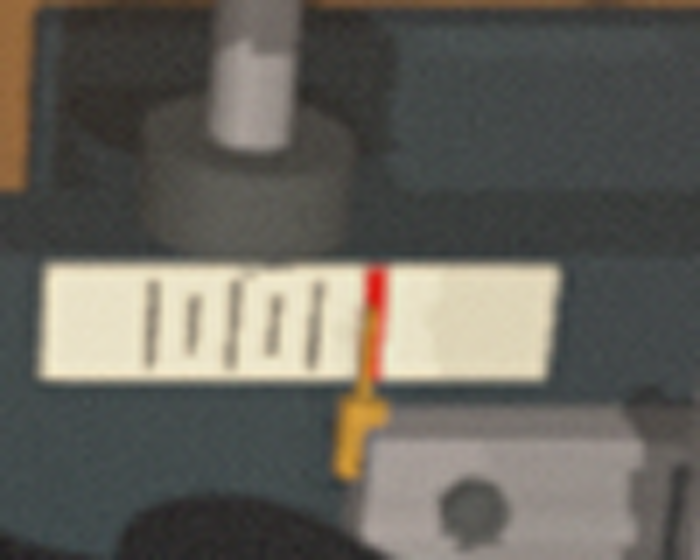

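The pointer tip at x≈369 now covers the left half of the red band (centre ≈375). The gap is about 3.7–4.0 mm, which is in band but off-centre. One more small roll of about 4 mm will centre it.

Emit:
{"method": "carry_out", "body": {
  "series": [0, 0.03, 0, 0, 0, 0, 0, 0.066, 0.02, 0, 0, 0, 0, 0.066, 0.05, 0, 0, 0, 0, 0.066, 0.08, 0, 0, 0, 0, 0.066, 0.082, 0, 0, 0]
}}

```text
clock: 11.23
eef_pos: [0.556, 0.0702, 0.1109]
tcp_rot: [-0.002, 0.768, 0.64, -0.004]
force: [-1.8, 0.2, -1.5]
width: 0.0
```

Emit:
{"method": "carry_out", "body": {
  "series": [0, 0, 0, 0, 0, 0, 0, 0, 0.001, 0, 0, 0, 0, 0, 0.003, 0, 0, 0, 0, 0, 0.003, 0, 0, 0]
}}

```text
clock: 11.57
eef_pos: [0.5587, 0.0711, 0.1154]
tcp_rot: [0.0, 0.768, 0.64, 0.0]
force: [0.2, 0.4, -0.0]
width: 0.001
```

```bash
python3 -c "
from st import *
st()"
```

```text
t 11.57 along -2.5 lat 0.7 z 115.4 F [ 0.2  0.4 -0. ] turn [ 0.1 -0.  -0.4]
```

Emit:
{"method": "carry_out", "body": {
  "series": [0, 0, 0.002, 0, 0, 0, 0, 0, 0.004, 0, 0, 0, 0, 0, 0.005, 0, 0, 0, 0, 0, 0.005, 0, 0, 0]
}}

```text
clock: 11.9
eef_pos: [0.5585, 0.0709, 0.1099]
tcp_rot: [0.0, 0.768, 0.64, 0.0]
force: [0.2, -0.8, 7.0]
width: 0.0
```

Emit:
{"method": "carry_out", "body": {
  "series": [0, 0, 0.001, 0, 0, 0, 0, 0, 0.001, 0, 0, 0]
}}

```text
clock: 12.07
eef_pos: [0.5592, 0.0709, 0.1098]
tcp_rot: [0.001, 0.768, 0.64, 0.001]
force: [0.4, -2.0, 16.4]
width: -0.001
```

Emit:
{"method": "carry_out", "body": {
  "series": [0, 0.002, -0.001, 0, 0, 0, 0, 0.004, -0.001, 0, 0, 0, 0, 0.004, -0.001, 0, 0, 0, 0, 0.004, -0.001, 0, 0, 0]
}}

```text
clock: 12.4
eef_pos: [0.5626, 0.0702, 0.1099]
tcp_rot: [0.0, 0.768, 0.64, 0.0]
force: [0.1, -1.3, 9.6]
width: 0.001
```

Emit:
{"method": "carry_out", "body": {
  "series": [0, 0, -0.02, 0, 0, 0, 0, 0, -0.05, 0, 0, 0, 0, -0.03, -0.09, 0, 0, 0, 0, -0.07, -0.09, 0, 0, 0, 0, -0.07, -0.09, 0, 0, 0]
}}

```text
clock: 12.82
eef_pos: [0.4892, 0.0834, 0.2011]
tcp_rot: [-0.0, 0.768, 0.641, -0.0]
force: [0.8, -0.4, 0.5]
width: -0.001
```

Emit:
{"method": "carry_out", "body": {
  "series": [0, 0, 0, 0, 0, 0, 0, 0, 0, 0, 0, 0]
}}

```text
clock: 12.98
eef_pos: [0.4933, 0.0829, 0.1992]
tcp_rot: [-0.0, 0.768, 0.64, -0.0]
force: [1.1, -0.4, 0.9]
width: -0.001
```

```bash
python3 look.py w10; python3 - <<'E'
from st import *
cv2.imwrite('pics/s10.png',eyes.grab_frame('scene')[:,:,::-1])
E
```

```text
t 12.98 along -69.0 lat 0.9 z 199.2 F [ 1.1 -0.4  0.9] turn [-0.   0.  -0.3]
crop 366 215 full px 416 255
```

View pics/w10.png

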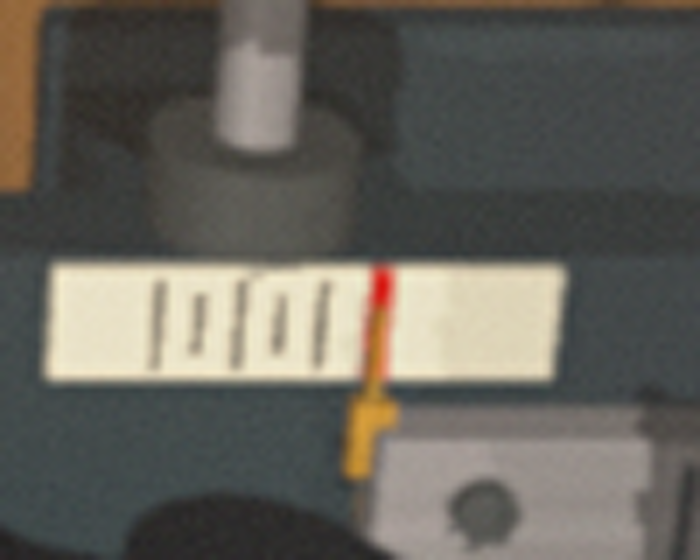

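View pics/s10.png

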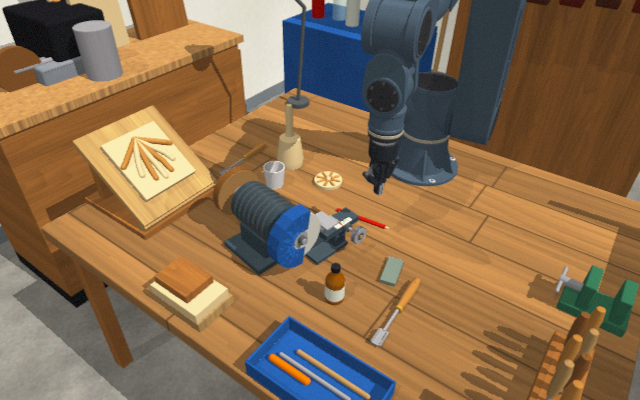

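The pointer (x≈377) now lies over the red band (centre ≈380), for a gap of about 3.3 mm. The hand hangs free at z 0.2 m and all the loose things are where they were. Handing in.

```bash
python3 -c "
from st import *
st(); print(arm.job_done())"
```

```text
t 13.08 along -68.5 lat 0.8 z 198.6 F [ 1.   0.4 -0.1] turn [-0.1  0.  -0.4]
the job is handed in; nothing more can be done
None
```

I rolled the adjuster wheel top towards the stone with the shut fingertips until the pointer stood on the red mark. It took five strokes, the last a small centring one, and I handed in at 13.1 s.

**Last checks:**
- **Gap:** in the close wrist view the pointer lies within the red band, about 0.3–0.6 mm short of its middle. That puts the gap at about 3.3 mm, perhaps 3.6 mm allowing for the camera's slanted view.
- **On the wheel:** force readings at the end of the last two strokes showed about 9–10 N with the pointer on the mark. The highest I read was 18 N.
- **Hand:** it is clear at about 0.2 m height, and the force reading there is only noise.
- **Loose things:** in the last scene picture they look where they were. I checked this by eye and did not measure it.

**What went wrong or disagreed:**
- **Starting gap:** estimates ranged from 18 to 20 mm. The final position rests on the close view of the scale.
- **Tool direction:** the first one I chose ran joint 6 to its range limit, so I turned the tool to another angle before touching the wheel.
- **Overshoot:** on quick descents the hand went a few millimetres low before settling. The lowest such reading was 110.9 mm, just above the 110 mm rim, and showed no clear contact.

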